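# Swap the desiccant cartridges in the olfactometer's air dryer

## Task

Change the desiccant in the air dryer: undo both quarter-turn fasteners, swing the panel open, move every spent (dark green) cartridge into the aluminium oven tray, and stand every fresh (orange) cartridge of the size that fits the sockets, 45 mm across, upright and fully home in a socket of its own; the narrower and the wider orange ones belong to other instruments and stay out on the bench. Then swing the panel gently down until it is shut, never letting it slam, and turn both fasteners back to locked. Leave the other things on the bench where they are.

Things in the scene. Friction and masses are not known exactly. Their poses are not given: they have to be found in the camera images.
- dryer: Fixed cream sheet-metal air dryer, 180 (x) by 290 (y) by 110 mm high, open at the top under its panel; origin at the centre of its underside, front (gauge, switch, vents) towards -x. Walls 4 mm. Inside, a deck with its top 20 mm above the origin carries three black funnel sockets in a row along y, 80 mm apart
- bay0 (a point): Centre of the deck floor in the dryer's right (-y) socket (20 mm above the bench), where a cartridge's underside centre comes to rest; the socket is a funnel collar 26 mm high, 48 mm inside diameter at the floor and 55 mm at the mouth, 63 mm outside. Axes as the dryer's; the socket centres lie midway between the front and back walls
- bay1 (a point): Centre of the deck floor in the dryer's middle socket (20 mm above the bench), where a cartridge's underside centre comes to rest; the socket is a funnel collar 26 mm high, 48 mm inside diameter at the floor and 55 mm at the mouth, 63 mm outside. Axes as the dryer's; the socket centres lie midway between the front and back walls
- bay2 (a point): Centre of the deck floor in the dryer's left (+y) socket (20 mm above the bench), where a cartridge's underside centre comes to rest; the socket is a funnel collar 26 mm high, 48 mm inside diameter at the floor and 55 mm at the mouth, 63 mm outside. Axes as the dryer's; the socket centres lie midway between the front and back walls
- panel (a joint): Dark blue top panel, 177 x 290 x 4 mm: 0 shut, grows as the front edge swings up and back, 1.57 upright, stop at 1.85 rad. Hinge axis along the dryer's y on the panel's underside, 88 mm behind (+x) the dryer's origin, 110 mm up. Stiff: stays at any angle; about 6 N at the handle moves it. While a fastener is locked its tongue catches under the case: the panel lifts under 0.03 rad
- panel_handle (a point): Middle of the panel's steel bow handle: a round bar 10 mm thick, 96 mm long, parallel to the hinge, 30 mm above the panel's outer face (clear gap 25 mm) and 150 mm from the hinge; panel edge 27 mm in front of it. The point's axes turn with the panel
- cam_left (a joint): Red wing of the left (+y) quarter-turn fastener, near the panel's front corner: 0 is locked (wing across the front edge, its white dot towards the front), 1.57 rad is unlocked (wing parallel to the front edge); grows counter-clockwise seen from above, stops at both ends, moves with about 0.06 N m and stays where it is left
- cam_right (a joint): The same for the right (-y) fastener
- cam_left_grip (a point): On the left fastener's axis, at the height to grip: the wing is 34 mm long, 9 mm thick, and stands from 5.5 to 23.5 mm above the panel's outer face; this point is 16 mm above that face. The point turns with the wing; its x axis lies along the wing, away from the white dot. The fasteners are 105 mm to either side of the handle's middle
- cam_right_grip (a point): The same for the right fastener
- spent0: Spent cartridge, dark green beads (up to two of the three are present, each standing in a dryer socket at first, hidden under the panel), 45 mm in diameter, 62 mm tall, with black end rims; origin at the centre of its underside, z up along its axis; about 90 g
- spent1: Spent cartridge, dark green beads (up to two of the three are present, each standing in a dryer socket at first, hidden under the panel), 45 mm in diameter, 62 mm tall, with black end rims; origin at the centre of its underside, z up along its axis; about 90 g
- spent2: Spent cartridge, dark green beads (up to two of the three are present, each standing in a dryer socket at first, hidden under the panel), 45 mm in diameter, 62 mm tall, with black end rims; origin at the centre of its underside, z up along its axis; about 90 g
- fresh0: Fresh cartridge of the right size, orange beads (two or three are present, standing on the bench at the left), 45 mm in diameter, 62 mm tall, with black end rims; origin at the centre of its underside, z up along its axis; about 90 g
- fresh1: Fresh cartridge of the right size, orange beads (two or three are present, standing on the bench at the left), 45 mm in diameter, 62 mm tall, with black end rims; origin at the centre of its underside, z up along its axis; about 90 g
- fresh2: Fresh cartridge of the right size, orange beads (two or three are present, standing on the bench at the left), 45 mm in diameter, 62 mm tall, with black end rims; origin at the centre of its underside, z up along its axis; about 90 g
- narrow: Look-alike orange cartridge that is too narrow, 35 mm in diameter, 62 mm tall, with black end rims; origin at the centre of its underside, z up along its axis
- wide: Look-alike orange cartridge that is too wide, 56 mm in diameter, 62 mm tall, with black end rims; origin at the centre of its underside, z up along its axis
- tray: Fixed low aluminium oven tray on the right, 200 (x) by 130 (y) by 22 mm high, walls and floor 3 mm thick; origin at the centre of its underside
- amber_bottle: Small amber bottle, 42 mm in diameter, 85 mm tall, standing among the cartridges; origin at the centre of its underside. Leave it alone
- petri_dish: Closed Petri dish, 56 mm in diameter, 14 mm high, lying among the cartridges; origin at the centre of its underside. Leave it alone
- dispenser: Clear bottle, 66 mm in diameter, 150 mm tall, at the back; origin at the centre of its underside. Leave it alone
- slide_box: Wooden slide box, 90 by 160 by 35 mm, at the back; origin at the centre of its underside. Leave it alone
- vial_rack: Wooden rack with four vials, 60 by 160 mm, 90 mm tall, at the back; origin at the centre of its underside. Leave it alone

How it is judged:
By the outcome, as a careful person would: the job done as asked, in the order asked, and still so for the second after the job is handed in, with the robot touching nothing.
Of spent0, spent1, spent2 only 1 to 2 are there at a start; the rules pass over those that are not, and their reading is None.
Of fresh0, fresh1, fresh2 only 2 to 3 are there at a start; the rules pass over those that are not, and their reading is None.
At some moment in a run one of fresh0, fresh1, fresh2, narrow, wide may be knocked a few centimetres aside while the robot is not near it.
It also fails if it takes over 210 s, if anything falls off the work surface, if the arm or the gripper's body presses on something with over 40 N, if the wrist force passes 120 N, or if a joint passes its speed limit or range.

## Robot

A 6-joint arm with a two-finger parallel gripper is mounted at the origin on the work surface. World frame = base frame: x ahead of the robot, y to its left, z up, the work surface at z = 0. Lengths are in m, angles in degrees, forces in N, time in s.
With the tool pointing down it reaches from about 0.325 to 0.775 m from the base axis. Payload 5.5 kg.
Tool frame: the origin (TCP) lies at the centre of the arm's flange, where the gripper is bolted on; the fingertips stand 182 mm ahead of it and the grasp point (between the pads) lies 163 mm ahead of it; z points along the fingers, y is the line along which they close (so a half turn about z gives the same grasp; the last joint's range is limited). The gripper opens to 88 mm and grips with 3 to 60 N. Pads are 20 mm wide; open, the fingers measure 115 mm over their backs; the gripper's body (75 mm by 178 mm) begins 61 mm behind the grasp point.
Start: joints at [-71.201, 5.22, 70.514, -0, 104.267, -3.249], TCP at [0.225, -0.556, 0.405] pointing down, gripper open.
Joint ranges: [-164.24, 164.24], [-49.07, 125.15], [9.68, 141.18], [-86.29, 266.29], [3.28, 154.24], [-151.56, 151.56]. Speed limits (degrees/s): [147.25, 147.25, 172.46, 180, 180, 180].

## Interface

Orientations are given as [roll, pitch, yaw] about the fixed x, y, z axes, in that order (R = Rz(yaw) Ry(pitch) Rx(roll)).
In Python, from station import r, camrig gives the robot as it stands (r), with the cameras (camrig). Calls block until the motion is done:
- r.reach(position, orientation): joint-space move of the TCP to a pose.
- r.servo_line(position, rotation=None, speed=0.15): straight line of the TCP; rotation=None keeps the orientation; speed is the mean speed in m/s.
- r.move_joints(angles): joint-space move.
- r.let_go() and r.grab(squeeze=None): open the fingers fully, or close them until they stop; squeeze is the grip in N (None keeps the last).
- r.wait(seconds).
- r.inverse_kinematics(position, orientation): joint angles nearest the present ones, or None.
- r.sense(): the state.
- camrig.snapshot(name): name is "scene" or "top" or "wrist"; returns a dict with "frame" (480x640x3 uint8, red, green, blue), "fx", "fy", "cx", "cy" (pixels), "dist_coeffs" ([k1, k2, p1, p2, k3] as OpenCV has them; the pictures are not rectified), "R" (3x3) and "t" (3): a world point X has camera coordinates R X + t. Camera axes: x right, y down, z forward; pixel columns grow to the right and rows downward; lengths in m; the calibration is good to about 2 mm. A picture is of the moment at which its call begins. There is no depth.
A pose or a line that the arm cannot do raises r.IKError and nothing moves.
- r.hand_in(): hands the job in; it is judged then, once.
The state is a dict: "clock": time; "joints": joint angles; "joint_vel": joint speeds; "joint_torque": joint torques, N m; "tcp_pos": TCP position; "orientation": TCP orientation; "contact_force": force on the tool from outside, world axes, zero at the start; "torque": the same for the moment, N m; "opening": finger opening in m; "gripper_force": force on a finger pad.
Only numpy, scipy, OpenCV 4.12 (cv2) and the standard library are available. Lean on these libraries where they do the work, as an engineer would, in place of code of your own. Each camera call takes 0.05 s, during which the arm holds its last target. There are 200 camera calls.

## Working session

There is one attempt and no reset: what is moved stays moved. The work goes in short steps, each a Python script; the robot and the scene stay as the last script left them, time stands still between calls to the robot, and variables do not carry over. Pictures are saved under pics/ and viewed, at most 14 in all, crops included, and the job is handed in when it is done.

```bash
ls; mkdir -p pics
python3 - <<'E'
from station import r, camrig
import cv2
for n in ("scene","top"):
    s=camrig.snapshot(n); cv2.imwrite(f"pics/{n}0.png",s["frame"][:,:,::-1])
    print(n,s["fx"],s["fy"],s["cx"],s["cy"],s["dist_coeffs"],s["R"],s["t"])
print(r.sense())
E
```

```text
pics
station.py
scene 619.9375400825687 619.9375400825687 313.2707705042867 233.15770163317245 [-0.06942203  0.          0.          0.          0.        ] [[-0.352477    0.93569045  0.01559954]
 [ 0.65742402  0.25944765 -0.70744652]
 [-0.66599822 -0.23910311 -0.70659471]] [ 0.21531382 -0.30883116  1.71532488]
top 499.5787982379381 499.5787982379381 310.8371985832195 243.77558467488527 [-0.00490104  0.          0.          0.          0.        ] [[ 0.01515255 -0.99973097 -0.01756103]
 [-0.9932925  -0.01303681 -0.11489146]
 [ 0.11463161  0.01918413 -0.99322282]] [-0.01570116  0.62210864  1.25488377]
{'clock': 0.1, 'joints': array([-7.12012786e+01,  5.25968159e+00,  7.05746358e+01,  1.38807819e-03,
        1.04267951e+02, -3.25065361e+00]), 'joint_vel': array([-0.00917331, -0.04220221, -0.19826366, -0.10344648,  0.05366062,
        0.0968021 ]), 'joint_torque': array([ 3.38375663e-03, -4.47856736e+01, -4.07569098e+01,  7.01573188e-02,
        2.84337468e-02, -1.21764456e-04]), 'tcp_pos': array([ 0.22524312, -0.55617361,  0.4036138 ]), 'orientation': array([-1.79897972e+02, -7.14275010e-03,  2.20497095e+01]), 'contact_force': array([ 0.19155852, -0.41093753,  0.50475619]), 'torque': array([-0.00974844, -0.02592563, -0.02489098]), 'gripper_force': 0.0, 'opening': 0.0878123822044235}
```

View pics/scene0.png

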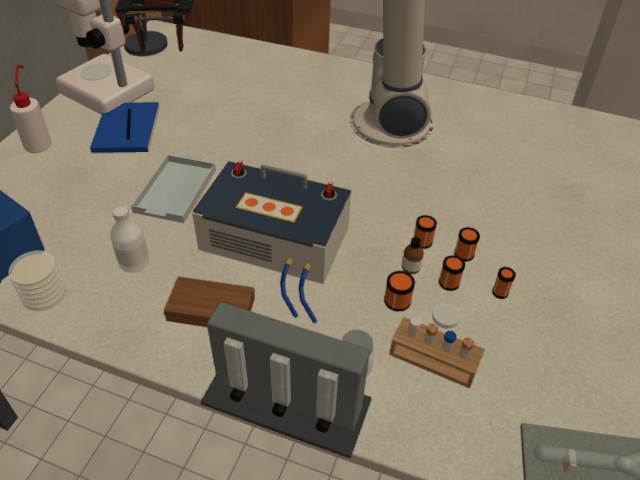

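View pics/top0.png

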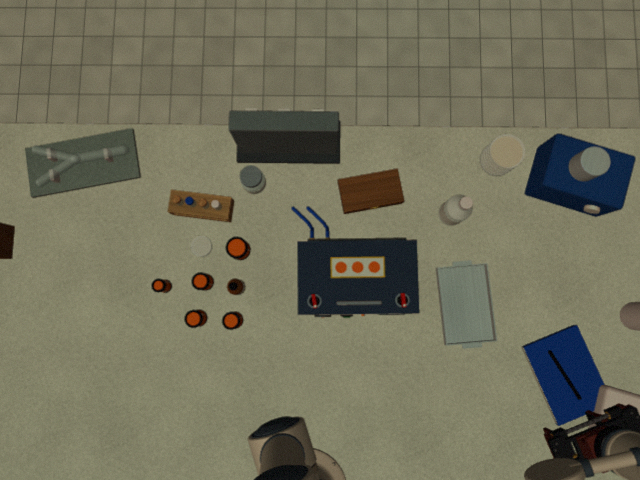

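The scene camera looks from behind the dryer towards the robot. The top view has +x up and +y left. In it, the red fasteners are at (314,300) and (403,300), the handle at (358,303), and the tray at (466,303). Orange cartridges of medium size are at (201,281), (194,318) and (231,320). The wide one is at (237,247), the narrow one at (160,285), and the amber bottle at (235,286).

```bash
cat > h.py <<'E'
from station import r, camrig
import numpy as np, cv2
def K(s): return np.array([[s["fx"],0,s["cx"]],[0,s["fy"],s["cy"]],[0,0,1.]])
def snap(n,save=None):
    s=camrig.snapshot(n); s["R"]=np.array(s["R"]); s["t"]=np.array(s["t"])
    if save: cv2.imwrite(f"pics/{save}.png",s["frame"][:,:,::-1])
    return s
def ray(s,uv):
    p=cv2.undistortPoints(np.array([[uv]],float),K(s),np.array(s["dist_coeffs"],float))[0,0]
    d=s["R"].T@np.array([p[0],p[1],1]); return -s["R"].T@s["t"], d/np.linalg.norm(d)
def plane(s,uv,z):
    c,d=ray(s,uv); return c+d*(z-c[2])/d[2]
def tri(*obs):
    A=np.zeros((3,3));b=np.zeros(3);rs=[ray(s,uv) for s,uv in obs]
    for c,d in rs:
        P=np.eye(3)-np.outer(d,d);A+=P;b+=P@c
    X=np.linalg.solve(A,b)
    return X,max(np.linalg.norm((np.eye(3)-np.outer(d,d))@(X-c)) for c,d in rs)
def proj(s,X):
    return cv2.projectPoints(np.array([X],float),cv2.Rodrigues(s["R"])[0],s["t"],K(s),np.array(s["dist_coeffs"],float))[0][0,0]
def hsv(s): return cv2.cvtColor(s["frame"],cv2.COLOR_RGB2HSV)
def mask(s,col):
    h=hsv(s); H,S,V=h[...,0],h[...,1],h[...,2]
    m={"orange":(H>=4)&(H<=18)&(S>190)&(V>110),"red":((H<4)|(H>174))&(S>150)&(V>80),
       "green":(H>=35)&(H<=90)&(S>90)&(V>20),"navy":(H>=100)&(H<=125)&(S>60)&(V<90)}[col]
    return m.astype(np.uint8)
def blobs(m,amin=30):
    n,l,st,c=cv2.connectedComponentsWithStats(m)
    return [(c[i],st[i]) for i in range(1,n) if st[i][4]>=amin]
def down(yaw): return [180,0,yaw]
E
python3 - <<'E'
from h import *
s=snap("top")
for col,z in (("orange",.062),("red",.13)):
    for c,st in blobs(mask(s,col),15): print(col,c.round(1),st,plane(s,c,z).round(4))
for p in ((298,240),(418,240),(418,314),(299,314)): print(plane(s,p,.114).round(3))
for p in ((438,267),(486,264),(494,342),(446,345)): print('tray',plane(s,p,.022).round(3))
print('handle',plane(s,(338,303),.144),plane(s,(381,303),.144))
r.reach([.40,-.02,.42],down(0))
w=snap("wrist","w1"); print(w["R"],w["t"],r.sense()["joints"],r.sense()["orientation"])
print("cam", -w["R"].T@w["t"], "flange",r.sense()["tcp_pos"])
E
```

```text
orange [236.  246.9] [228 239  17  17 217] [0.6087 0.1822 0.062 ]
orange [340.5 267. ] [336 262  10  11  82] [ 0.5614 -0.0829  0.062 ]
orange [357.3 266.8] [352 262  11  11  85] [ 0.5625 -0.1251  0.062 ]
orange [373.8 266.7] [369 262  11  10  86] [ 0.5634 -0.1665  0.062 ]
orange [199.7 280.7] [194 275  12  12 119] [0.522  0.2713 0.062 ]
orange [157.6 284.9] [154 281   8   9  54] [0.5097 0.3773 0.062 ]
orange [192.8 318.3] [187 312  12  13 122] [0.4279 0.2848 0.062 ]
orange [230.6 320.3] [225 314  12  13 122] [0.4245 0.1899 0.062 ]
red [402.8 298.5] [401 293   5  14  43] [ 0.4844 -0.2274  0.13  ]
red [313.5 299. ] [312 294   4  11  35] [ 0.48   -0.0169  0.13  ]
[0.622 0.023 0.114]
[ 0.626 -0.268  0.114]
[ 0.448 -0.266  0.114]
[0.444 0.017 0.114]
tray [ 0.568 -0.336  0.022]
tray [ 0.577 -0.46   0.022]
tray [ 0.379 -0.476  0.022]
tray [ 0.369 -0.354  0.022]
handle [ 0.47163698 -0.07442406  0.144     ] [ 0.47314656 -0.17443583  0.144     ]
[[-5.01820200e-04 -9.99999844e-01  2.43314393e-04]
 [-9.53526133e-01  5.51811777e-04  3.01309821e-01]
 [-3.01309909e-01 -8.08032776e-05 -9.53526262e-01]] [-0.02095046  0.34007463  0.52653593] [-7.80187504e+00 -2.53974891e+01  9.60611879e+01 -9.58118439e-03
  1.09345141e+02  8.22499450e+01] [ 1.79992234e+02  9.97758862e-03 -5.49938914e-02]
cam [ 0.48291003 -0.02109556  0.39960311] flange [ 0.40016442 -0.02053803  0.41993795]
```

View pics/w1.png

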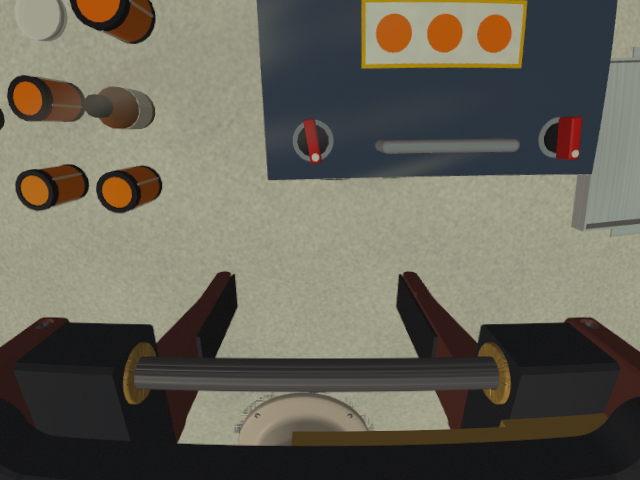

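The wrist view at flange (.40,-.02,.42) shows the fastener hubs at about (313,141) and (560,138), and the handle bar from (377,146) to (520,146). The left wing looks tilted by about 10°. I'll measure these properly from three camera places.

```bash
cat >> h.py <<'E'
def panel_things(s):
    h=hsv(s); nav=((h[...,0]>=100)&(h[...,0]<=125)&(h[...,1]>50)&(h[...,2]<100)).astype(np.uint8)
    l=max(cv2.findContours(nav,0,2)[0],key=cv2.contourArea); hull=cv2.convexHull(l)
    pm=np.zeros_like(nav); cv2.fillPoly(pm,[hull],1); pm=cv2.erode(pm,np.ones((7,7)))
    ins=pm&(1-nav)
    out={"hull":hull,"ins":[]}
    for c in cv2.findContours(cv2.morphologyEx(ins,2,np.ones((3,3))),0,2)[0]:
        if cv2.contourArea(c)<150: continue
        out["ins"].append((cv2.minEnclosingCircle(c),cv2.minAreaRect(c),cv2.contourArea(c)))
    out["red"]=[]
    for c in cv2.findContours(mask(s,"red")&pm,0,2)[0]:
        if cv2.contourArea(c)>60: out["red"].append(cv2.minAreaRect(c))
    dots=((h[...,2]>150)&(h[...,1]<70)).astype(np.uint8)&pm
    out["dots"]=[c for c,st in blobs(dots,8) if st[4]<120]
    return out
E
python3 - <<'E'
from h import *
import pickle
S=[]
for y in (-.02,-.12,-.227):
    r.reach([.42,y,.40],down(0)); r.wait(.2); s=snap("wrist",f"p{y}"); S.append(s)
    o=panel_things(s); print("Y",y)
    for e,m,a in o["ins"]: print(" ins",np.round(e[0],1),round(e[1],1),[np.round(q,1) for q in m],a, plane(s,e[0],.115).round(4))
    for m in o["red"]: print(" red",[np.round(q,1) for q in m],[plane(s,p,.1375).round(4)[:2] for p in cv2.boxPoints(m)])
    for d in o["dots"]: print(" dot",np.round(d,1),plane(s,d,.1375).round(4))
pickle.dump([{k:s[k] for k in s} for s in S],open("S.pkl","wb"))
E
```

```text
Y -0.02
 ins [426.5 183.5] 104.3 [array([425.9, 175.1]), array([ 26.7, 208.3]), np.float64(85.7)] 2798.5 [ 0.4623 -0.1099  0.115 ]
 ins [312.5 169.3] 24.7 [array([313. , 166.8]), array([44.2, 43.7]), np.float64(38.7)] 1513.5 [ 0.4733 -0.0177  0.115 ]
 ins [575.5 163.1] 28.0 [array([571.5, 163.5]), array([45.4, 47. ]), np.float64(6.0)] 1769.0 [ 0.4807 -0.2342  0.115 ]
 ins [281.  137.1] 18.8 [array([281.3, 136.2]), array([18.4, 34.8]), np.float64(83.7)] 458.0 [0.4982 0.0066 0.115 ]
 ins [412.5 112.5] 57.5 [array([412. , 109.9]), array([ 26.1, 114.9]), np.float64(78.7)] 2147.0 [ 0.5167 -0.0942  0.115 ]
 ins [276.   47.5] 20.6 [array([278.8,  48.7]), array([11.4, 41.1]), np.float64(22.8)] 298.5 [0.5618 0.0085 0.115 ]
 ins [451.1  55. ] 94.6 [array([451. ,  54.5]), array([ 75., 176.]), np.float64(90.0)] 12562.5 [ 0.558  -0.1203  0.115 ]
 red [array([312.4, 169.3]), array([46.2, 12. ]), np.float64(80.0)] [array([ 0.4912, -0.0109]), array([ 0.4926, -0.0193]), array([ 0.4599, -0.0252]), array([ 0.4583, -0.0165])]
 red [array([581. , 164.5]), array([24.6, 45. ]), np.float64(6.0)] [array([ 0.
[... 1476 characters left out ...]
-0.2281  0.115 ]
 ins [344.5 120.5] 25.9 [array([344.5, 121.5]), array([31., 43.]), np.float64(90.0)] 879.5 [ 0.5108 -0.2478  0.115 ]
 ins [185.5  62.5] 114.3 [array([199.3,  87.6]), array([ 62. , 228.7]), np.float64(61.3)] 7640.5 [ 0.5528 -0.1294  0.115 ]
 red [array([ 44. , 172.9]), array([46.1, 10.4]), np.float64(69.9)] [array([ 0.4906, -0.0117]), array([ 0.4929, -0.0204]), array([ 0.4601, -0.0262]), array([ 0.4574, -0.0173])]
 red [array([318.2, 162.3]), array([46.4, 12. ]), np.float64(84.5)] [array([ 0.497 , -0.2218]), array([ 0.4978, -0.2303]), array([ 0.465 , -0.2338]), array([ 0.4641, -0.225 ])]
 dot [320.3 179.5] [ 0.4688 -0.2293  0.1375]
 dot [ 48.3 188.9] [ 0.4631 -0.0197  0.1375]
```

```bash
python3 -c "
import cv2,numpy as np
a=cv2.imread('pics/p-0.02.png')[60:280];b=cv2.imread('pics/p-0.227.png')[60:280]
cv2.imwrite('pics/pp.png',np.vstack([a,b]))"
```

```text
(no output)
```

View pics/pp.png

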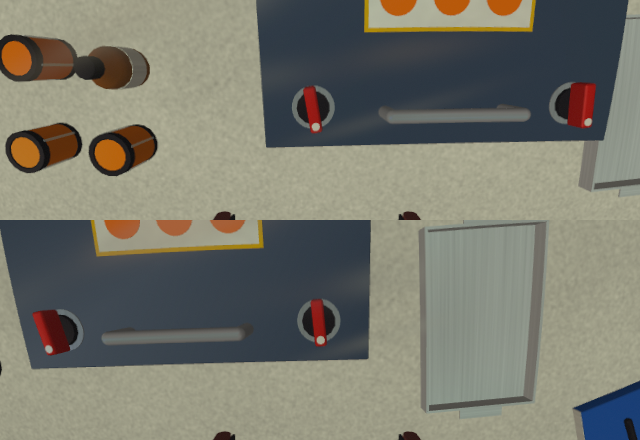

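The dots at z = 0.1375 agree across all three views to 0.3 mm, and the fasteners are 210 mm apart as they should be. That puts the left fastener at (.4755,-.0180), the right at (.4810,-.2277), and the dryer yaw at about 1.5°. Next is the handle, by triangulation.

Run:
```python
from h import *
import pickle
S=pickle.load(open("S.pkl","rb"))
a,b=S[0],S[2]
for p,q in (((455.5,174.5),(173.5,176)),((381,174),(103,178)),((530,175),(244,174))):
    print(tri((a,p),(b,q)), plane(a,p,.144).round(4),plane(b,q,.144).round(4))
print(tri((a,(315.4,186.4)),(b,(48.3,188.9))),tri((a,(587.6,181.7)),(b,(320.3,179.5))))
# panel hull corners
for s in S:
    hull=panel_things(s)["hull"]; ap=cv2.approxPolyDP(hull,6,True)[:,0]
    print([ (p.tolist(),plane(s,p,.114).round(4)[:2].tolist()) for p in ap])
# wrist IK checks
def chk(p,o): 
    q=r.inverse_kinematics(p,o); print(p,o,None if q is None else np.round(q,0))
for yaw in (0,10,90,100,45,-45): chk([.4755,-.018,.299],down(yaw))
for th in (0,20,30,40,50):
    t=np.radians(th); hx=.628; 
    X=np.array([hx-.15*np.cos(t)+.034*np.sin(t),-.122,.11+.15*np.sin(t)+.034*np.cos(t)])
    n=np.array([np.sin(t),0,np.cos(t)])
    for pitch in (th,): 
        from scipy.spatial.transform import Rotation as Ro
        M=Ro.from_euler('y',t)*Ro.from_euler('xyz',[180,0,90],degrees=True)
        chk(list(X+.163*n),M.as_euler('xyz',degrees=True).tolist())
```

```text
(array([ 0.47249078, -0.12228854,  0.14042487]), np.float64(0.00040809303404938305)) [ 0.4733 -0.1208  0.144 ] [ 0.4725 -0.1238  0.144 ]
(array([ 0.47192266, -0.06770985,  0.13956981]), np.float64(0.0008416435352247327)) [ 0.4733 -0.0668  0.144 ] [ 0.4717 -0.0706  0.144 ]
(array([ 0.47395029, -0.17542915,  0.1461157 ]), np.float64(8.840810753604214e-06)) [ 0.4737 -0.1768  0.144 ] [ 0.4737 -0.175   0.144 ]
(array([ 0.46329691, -0.02010354,  0.13795796]), np.float64(9.801017865240696e-05)) (array([ 0.46877428, -0.2292705 ,  0.13764076]), np.float64(9.099676619198423e-05))
[([634, 0], [0.6061, -0.2629]), ([602, 199], [0.4508, -0.2669]), ([266, 206], [0.4434, 0.0207]), ([258, 74], [0.5439, 0.0226]), ([290, 0], [0.5934, -0.0021])]
[([515, 0], [0.5978, -0.2635]), ([494, 198], [0.4511, -0.2671]), ([149, 206], [0.4438, 0.0201]), ([133, 107], [0.5221, 0.0222]), ([324, 0], [0.5933, -0.1247])]
[([369, 0], [0.5939, -0.2635]), ([365, 173], [0.4709, -0.2652]), ([320, 199], [0.4496, -0.2294]), ([32, 205], [0.4455, 0.0192]), ([20, 157], [0.4864, 0.0204]), ([50, 130], [0.507, -0.0119]), ([287, 0], [0
[... 462 characters left out ...]
4(-0.122), np.float64(0.30700000000000005)] [180.0, 0.0, 90.0] [-18. -11.  96.   0.  95. -18.]
[np.float64(0.5544240751172704), np.float64(-0.122), np.float64(0.3464224677936743)] [-160.0, 0.0, 89.99999999999997] [-14.   9.  74.  -5. 117. -16.]
[np.float64(0.5965961894323342), np.float64(-0.122), np.float64(0.3556070045455344)] [-149.99999999999997, 0.0, 90.0] [-13.  19.  62.  -8. 128. -16.]
[np.float64(0.6397224926404015), np.float64(-0.122), np.float64(0.3573288967474195)] [-140.0, 1.2722218725854067e-14, 90.0] [-12.  31.  49. -12. 139. -18.]
[np.float64(0.6824926138414578), np.float64(-0.122), np.float64(0.3515358255760949)] [-130.0, 0.0, 89.99999999999999] [-11.  43.  35. -17. 151. -22.]
```

The handle middle is at (.473,-.1225,.144), 5 mm ahead of the fastener line. The dryer origin comes to about (.5355,-.1225). I'll approach each fastener with a twisted gripper so the fingers clear the handle ends, then turn it.

```bash
cat > unlock.py <<'E'
from h import *
def st(tag): 
    s=r.sense(); print(tag,round(s["clock"],1),"op",round(s["opening"],4),"gf",round(s["gripper_force"],1),"F",s["contact_force"].round(1),"T",s["torque"].round(2),"p",s["tcp_pos"].round(4))
if __name__=="__main__":
    for (x,y),y0 in (((.4810,-.2277),34),((.4755,-.0180),28)):
        r.reach([x,y,.36],down(y0)); r.servo_line([x,y,.301],speed=.1); st("down")
        r.grab(15); st("grab")
        for a in np.linspace(y0,93,5)[1:]: r.reach([x,y,.301],down(a))
        st("turned"); r.let_go(); r.servo_line([x,y,.37],speed=.15); st("up")
    for y in (-.07,-.18):
        r.reach([.42,y,.40],down(0)); s=snap("wrist",f"u{y}")
        for m in panel_things(s)["red"]: print([np.round(q,1) for q in m],[plane(s,p,.1375).round(4)[:2] for p in cv2.boxPoints(m)])
    print(r.sense()["clock"])
E
python3 unlock.py
```

```text
down 5.5 op 0.0877 gf 0.0 F [-0.   0.4  0.3] T [-0.01 -0.03  0.01] p [ 0.481  -0.2278  0.3016]
grab 6.6 op 0.0243 gf 15.0 F [-1.5  1.  -0. ] T [ 0.27  0.16 -0.04] p [ 0.4809 -0.2275  0.3009]
turned 8.0 op 0.024 gf 15.0 F [-0.6  1.7 -0.1] T [ 0.27 -0.04  0.06] p [ 0.481  -0.2277  0.301 ]
up 9.7 op 0.0874 gf 0.0 F [ 0.3  0.5 -0.1] T [-0.03 -0.06  0.01] p [ 0.481  -0.2277  0.3693]
down 11.8 op 0.0882 gf 0.0 F [-0.1 -0.4 -0.5] T [-0.   -0.    0.02] p [ 0.4756 -0.018   0.3015]
grab 12.8 op 0.0245 gf 15.0 F [-1.6  3.1 -0.1] T [0.47 0.28 0.03] p [ 0.4754 -0.0177  0.301 ]
turned 14.3 op 0.0242 gf 15.0 F [-1.3  4.3  0.3] T [0.67 0.09 0.02] p [ 0.4755 -0.0179  0.301 ]
up 16.0 op 0.088 gf 0.0 F [ 1.7  0.2 -0.1] T [-0.07 -0.1  -0.03] p [ 0.4755 -0.018   0.3693]
[array([244.9, 169.2]), array([46.7, 14.3]), np.float64(15.1)] [array([ 0.4754, -0.0008]), array([ 0.4852, -0.0043]), array([ 0.4765, -0.0364]), array([ 0.4665, -0.0333])]
[array([523.4, 163.6]), array([50.3, 15.7]), np.float64(28.6)] [array([ 0.4848, -0.2025]), array([ 0.4947, -0.2066]), array([ 0.4781, -0.2439]), array([ 0.4677, -0.2399])]
[array([ 99. , 171.9]), array([45.2, 11.9]), np.float64(14.7)] [array([ 4.758e-01, -3.000e-04]), array([ 0.4842, -0.0045]), array([ 0.4751, -0.0373]), array([ 0.4666, -0.0335])]
[array([376.4, 160.3]), array([40.4, 12.4]), np.float64(25.6)] [array([ 0.4844, -0.209 ]), array([ 0.4922, -0.2126]), array([ 0.4801, -0.2394]), array([ 0.472, -0.236])]
17.9333
```

The grip closed on the round 24 mm hub, so the wings turned without lining up. They are now at about 66° (right) and 75° (left). I'll re-grip 6 mm higher, on the wing itself, and finish the turn.

```bash
cat > u2.py <<'E'
from h import *; from unlock import st
for (x,y),y0 in (((.4755,-.0180),76),((.4810,-.2277),67)):
    z=.307
    r.reach([x,y,.37],down(y0)); r.servo_line([x,y,z],speed=.12)
    r.grab(12); st("grab")
    for a in np.linspace(y0,95,3)[1:]: r.reach([x,y,z],down(a))
    st("turned"); r.let_go(); r.servo_line([x,y,.37],speed=.15)
for y in (-.07,-.18):
    r.reach([.42,y,.40],down(0)); s=snap("wrist",f"v{y}")
    for m in panel_things(s)["red"]: print([np.round(q,1) for q in m],[plane(s,p,.1375).round(4)[:2] for p in cv2.boxPoints(m)])
print(r.sense()["clock"])
E
python3 u2.py
```

```text
grab 20.7 op 0.0091 gf 12.0 F [-0.7 -0.1  1.2] T [ 0.    0.11 -0.05] p [ 0.4754 -0.018   0.307 ]
turned 21.3 op 0.0093 gf 12.1 F [ 0.2 -0.5  0.1] T [ 0.01 -0.16 -0.26] p [ 0.4755 -0.018   0.307 ]
grab 25.8 op 0.009 gf 11.9 F [-1.6  0.8 -0.1] T [ 0.06  0.02 -0.02] p [ 0.4809 -0.2277  0.307 ]
turned 26.5 op 0.0094 gf 12.1 F [-0.5 -0.3 -0. ] T [-0.09 -0.13 -0.25] p [ 0.481  -0.2278  0.307 ]
[array([245. , 169.5]), array([13., 46.]), np.float64(90.0)] [array([ 0.4805, -0.0025]), array([ 0.4804, -0.0358]), array([ 0.471 , -0.0355]), array([ 0.4712, -0.0017])]
[array([522.5, 163.5]), array([53., 13.]), np.float64(-0.0)] [array([ 0.4763, -0.2029]), array([ 0.4857, -0.2015]), array([ 0.4866, -0.2425]), array([ 0.4771, -0.2444])]
[array([ 98.5, 171.8]), array([12.2, 42.9]), np.float64(87.6)] [array([ 0.4797, -0.0023]), array([ 0.4803, -0.0364]), array([ 0.4714, -0.0352]), array([ 0.4706, -0.0009])]
[array([379.5, 161.7]), array([12.8, 47.2]), np.float64(88.3)] [array([ 0.4851, -0.2095]), array([ 0.4862, -0.2434]), array([ 0.4771, -0.2443]), array([ 0.476, -0.21 ])]
30.6
```

Both wings are on their stops: 9 mm openings and a stop torque of 0.25 N m. Now I'll lift the panel by its handle, with the tool turning along with it.

```bash
cat >> h.py <<'E'
from scipy.spatial.transform import Rotation as Ro
O=np.array([.5355,-.1225,0]); DY=1.5; RD=Ro.from_euler('z',DY,degrees=True)
HX,HZ=.088,.110
def wl(p): return O+RD.apply(np.array(p,float))
def orient(M): return (RD*M).as_euler('xyz',degrees=True).tolist()
def grip_pose(th,back=0.,rel=0.):   # tool normal to panel at handle
    t=np.radians(th); n=np.array([np.sin(t),0,np.cos(t)]); u=np.array([-np.cos(t),0,np.sin(t)])
    X=np.array([HX,0,HZ])+.150*u+.034*n
    return wl(X+(.163+back)*n).tolist(), orient(Ro.from_euler('y',th,degrees=True)*Ro.from_euler('xyz',[180,0,90],degrees=True))
def push_pose(th,e=60.,y=0.,lead=0.,h=.010):
    t=np.radians(th); u=np.array([-np.cos(t),0,np.sin(t)]); E=np.radians(e)
    d=np.array([np.cos(E),0,-np.sin(E)]); m=np.array([np.sin(E),0,np.cos(E)]); H=np.array([HX,y,HZ])
    tip=(H+.177*u-h*m+.025*d) if th<=e else (H+.160*u-h*m)
    return wl(tip-.182*d).tolist(), orient(Ro.from_euler('y',-(90-e),degrees=True)*Ro.from_euler('x',180,degrees=True))
E
cat > lift.py <<'E'
from h import *; from unlock import st
p,o=grip_pose(0,.06); r.reach(p,o)
p,o=grip_pose(0); r.servo_line(p,speed=.12); st("down"); r.grab(20); st("grab")
for th in range(4,37,4):
    p,o=grip_pose(th); r.servo_line(p,o,speed=.06)
    if th%8==4: st(th)
r.let_go(); p,o=grip_pose(36,.07); r.servo_line(p,o,speed=.12); st("up")
for th in (28,36,50,60,62,80,104): 
    q=r.inverse_kinematics(*push_pose(th)); print(th,q is not None and np.round(q))
s=snap("scene","lift")
E
python3 lift.py
```

```text
down 32.5 op 0.0877 gf 0.0 F [ 0.3 -0.3 -0.3] T [-0.03 -0.09 -0.05] p [ 0.4736 -0.1242  0.3075]
grab 33.7 op 0.0094 gf 20.0 F [-1.2 -0.4  0.4] T [-0.03  0.13 -0.04] p [ 0.4734 -0.1241  0.3069]
4 34.2 op 0.0093 gf 20.0 F [-4.3 -0.2 -3.2] T [-0.12  0.33 -0.01] p [ 0.4875 -0.1238  0.3165]
12 35.1 op 0.0095 gf 20.0 F [-5.  -0.5  0.7] T [-0.1   0.56  0.03] p [ 0.5176 -0.123   0.334 ]
20 35.9 op 0.0095 gf 20.0 F [-6.1 -0.1 -0.5] T [-0.07  0.65  0.01] p [ 0.5498 -0.1221  0.3467]
28 36.8 op 0.0092 gf 20.0 F [-5.5  0.1 -0.2] T [-0.04  0.66  0.05] p [ 0.5835 -0.1213  0.3547]
36 37.7 op 0.0092 gf 20.0 F [-6.4  0.8  0.8] T [-0.01  0.61 -0.04] p [ 0.6179 -0.1204  0.358 ]
up 39.7 op 0.088 gf 0.0 F [-0.8  0.4 -0.8] T [-0.01 -0.38 -0.06] p [ 0.6591 -0.1193  0.4135]
28 [-30. -41. 118.  15.  77.  59.]
36 [-28. -39. 114.  15.  78.  60.]
50 [-26. -33. 108.  14.  78.  63.]
60 [-24. -29. 103.  13.  78.  65.]
62 [-24. -29. 102.  13.  79.  65.]
80 [-21. -21.  95.  12.  78.  67.]
104 [-18. -11.  87.  10.  76.  70.]
```

View pics/lift.png

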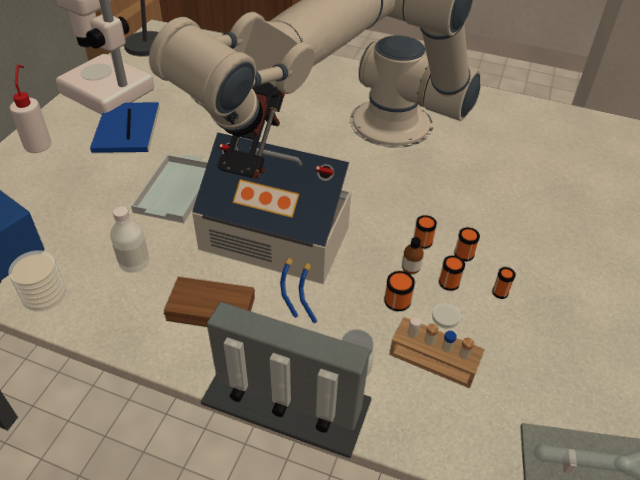

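The panel stands open at about 36°, from (205,150) to (345,165) in the scene view, and the gripper is free. Next I'll push the panel on from under its front edge with closed fingers.

```bash
cat > push.py <<'E'
from h import *; from unlock import st
p,o=push_pose(26); 
s0=r.sense(); r.servo_line([.55,-.12,.46],speed=.2)
r.grab(10)
r.reach([p[0]-.06,p[1],.47],o); r.servo_line([p[0]-.06,p[1],p[2]],o,speed=.2); r.servo_line(p,o,speed=.1); st("pre")
for th in list(range(32,61,4))+list(range(64,105,4)):
    p,o=push_pose(th); r.servo_line(p,o,speed=.08)
    if th%8==0: st(th)
p=np.array(p); r.servo_line((p+[-.08,0,.0]).tolist(),o,speed=.15); r.servo_line((p+[-.13,0,.1]).tolist(),o,speed=.2); r.let_go(); st("end")
r.reach([.40,-.12,.46],down(0)); 
s=snap("wrist","open")
E
python3 push.py
```

```text
Traceback (most recent call last):
  File "push.py", line 5, in <module>
    r.reach([p[0]-.06,p[1],.47],o); r.servo_line([p[0]-.06,p[1],p[2]],o,speed=.2); r.servo_line(p,o,speed=.1); st("pre")
                                    ~~~~~~~~~~~~^^^^^^^^^^^^^^^^^^^^^^^^^^^^^^^^^
host.IKError: the arm cannot follow that straight line within its joint ranges
```

```bash
sed -i 's/p\[0\]-.06/p[0]-.03/g; s/push_pose(26)/push_pose(30)/; s/range(32,61,4)/range(34,61,4)/; s/^s0=.*$//; s/^r.grab(10)$//' push.py; python3 push.py
```

```text
pre 44.7 op 0.0006 gf 0.0 F [ 0.5 -0.   0.6] T [ 0.02  0.18 -0.04] p [ 0.3832 -0.1265  0.3302]
64 47.2 op 0.0002 gf 0.5 F [-0.8  0.7 -1.1] T [ 0.02  0.38 -0.03] p [ 0.4538 -0.1246  0.4066]
72 47.8 op 0.0005 gf 0.0 F [-0.1 -0.4  0.1] T [ 0.01  0.21 -0.02] p [ 0.4746 -0.1241  0.415 ]
80 48.4 op 0.0006 gf 0.0 F [-0.   0.3  0.2] T [ 0.05  0.22 -0.  ] p [ 0.4962 -0.1235  0.4203]
88 49.0 op 0.0003 gf 0.0 F [-0.5 -0.7 -0.7] T [0.02 0.19 0.01] p [ 0.5185 -0.1229  0.4225]
96 49.5 op 0.0006 gf 0.0 F [ 0.4 -0.   0.1] T [0.05 0.22 0.01] p [ 0.5407 -0.1224  0.4217]
104 50.1 op 0.0003 gf 0.0 F [-1.5  0.4 -0.2] T [-0.02  0.29  0.  ] p [ 0.5627 -0.1218  0.4178]
end 52.9 op 0.0875 gf 0.0 F [ 0.1  0.4 -0.6] T [-0.03  0.21 -0.03] p [ 0.4325 -0.1218  0.5179]
```

View pics/open.png

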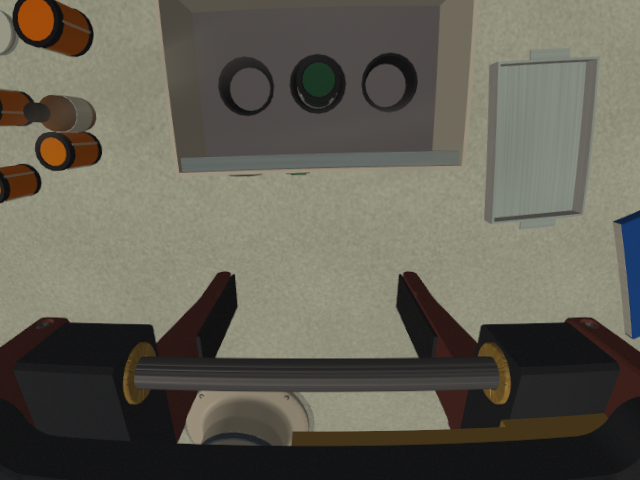

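The panel is open. There is one spent cartridge, in the middle socket at (318,80), and empty sockets at (246,86) and (389,82). The tray is at (540,140). The push forces were low, so I'll check the panel angle in the scene view and measure the sockets and cartridges.

Run:
```python
from h import *
s=snap("scene"); cv2.imwrite("pics/sc2.png",cv2.resize(s["frame"][100:340,150:550,::-1],(800,480)))
for th in (80,90,100,106):
    t=np.radians(th); 
    print(th,[proj(s,wl(np.array([HX,y,HZ])+.177*np.array([-np.cos(t),0,np.sin(t)]))).round(0) for y in (.145,-.145)])
```

```text
80 [array([332., 168.]), array([188., 136.])]
90 [array([327., 178.]), array([180., 144.])]
100 [array([322., 189.]), array([173., 154.])]
106 [array([318., 198.]), array([168., 162.])]
```

View pics/sc2.png

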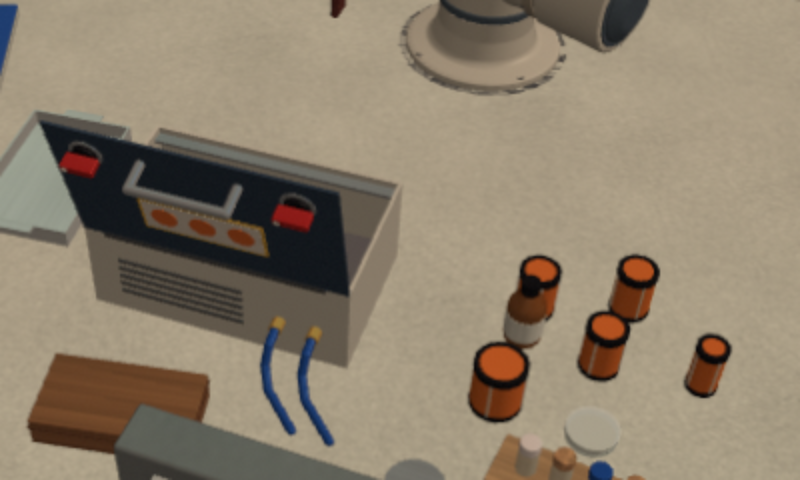

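In the scene image the panel's top edge runs from (170,161) to (320,195), which matches about 105° open. Next I'll measure the sockets, the spent cartridge and the fresh cartridges from two wrist places each.

```bash
cat >> h.py <<'E'
def discs(s,col):
    """bright flat top discs of cartridges: centre of fitted ellipse, size"""
    h=hsv(s); H,S,V=h[...,0],h[...,1],h[...,2]
    m=((H>=6)&(H<=18)&(S>170)&(V>175)) if col=="orange" else ((H>=40)&(H<=95)&(S>60)&(V>30))
    m=cv2.morphologyEx(m.astype(np.uint8),2,np.ones((3,3))); out=[]
    for c in cv2.findContours(m,0,2)[0]:
        x,y,w,hh=cv2.boundingRect(c)
        if cv2.contourArea(c)<150 or len(c)<6 or x<2 or y<2 or x+w>637: continue
        e=cv2.fitEllipse(cv2.convexHull(c)); fill=cv2.contourArea(c)/(np.pi*e[1][0]*e[1][1]/4)
        out.append((np.array(e[0]),np.array(e[1]),fill))
    return out
E
cat > meas.py <<'E'
from h import *
import pickle
S={}
for k,p in dict(a=(.45,-.09,.42),b=(.45,-.155,.42),c=(.40,.20,.42),d=(.43,.26,.42)).items():
    r.reach(list(p),down(0)); r.wait(.15); S[k]=snap("wrist","m"+k)
pickle.dump(S,open("M.pkl","wb"))
for k in "ab":
    s=S[k]; print(k,"green",[(c.round(1),e.round(1),round(f,2),plane(s,c,.082).round(4)[:2]) for c,e,f in discs(s,"green")])
    for c in cv2.findContours(cv2.morphologyEx((hsv(s)[:240,:,2]<62).astype(np.uint8),3,np.ones((3,3))),0,2)[0]:
        if 800<cv2.contourArea(c)<8000:
            e=cv2.fitEllipse(cv2.convexHull(c)); print("  collar",np.round(e[0],1),np.round(e[1],1),plane(s,e[0],.046).round(4))
for k in "cd":
    s=S[k]
    for c,e,f in discs(s,"orange"): print(k,c.round(1),e.round(1),round(f,2),plane(s,c,.062).round(4)[:2], "dia",round(np.linalg.norm(plane(s,c+[e.mean()/2,0],.062)-plane(s,c-[e.mean()/2,0],.062)),4))
print(r.sense()["clock"])
E
python3 meas.py
```

```text
a green [(array([350.1, 135. ]), array([23.5, 34.2]), 0.82, array([ 0.5295, -0.1228])), (array([346.4, 117.4]), array([10. , 25.2]), 0.76, array([ 0.5452, -0.119 ]))]
  collar [ 62.8 198.4] [39.  44.7] [0.4644 0.196  0.046 ]
  collar [268.5 131. ] [59.2 62.1] [ 0.5334 -0.0419  0.046 ]
  collar [345.4 128.8] [59.4 62. ] [ 0.5354 -0.1213  0.046 ]
  collar [421.4 127.4] [58.9 63. ] [ 0.5374 -0.2001  0.046 ]
  collar [41.8 59.3] [54.1 62.9] [0.6103 0.1908 0.046 ]
  collar [348.    4.6] [ 53.5 395.1] [ 0.6504 -0.1215  0.046 ]
b green [(array([280.7, 128.9]), array([34.5, 37. ]), 0.96, array([ 0.5347, -0.1222]))]
  collar [207.9 131.3] [58.9 63.1] [ 0.5332 -0.0429  0.046 ]
  collar [283.9 128.4] [59.7 62.2] [ 0.5354 -0.1218  0.046 ]
  collar [361.2 126.3] [59.3 62.6] [ 0.5375 -0.2012  0.046 ]
  collar [268.3  -0.7] [ 63.9 402.7] [ 0.6543 -0.1096  0.046 ]
56.8833
```

```bash
python3 -c "
import cv2,numpy as np
a=cv2.imread('pics/ma.png')[0:270];b=cv2.imread('pics/mc.png')[0:300]
cv2.imwrite('pics/mm.png',np.vstack([a,b]))"
```

```text
(no output)
```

View pics/mm.png

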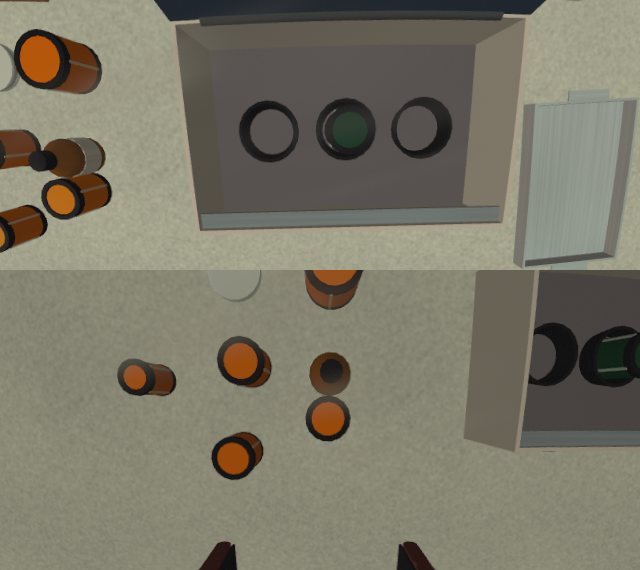

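All three collars agree between the two views and with the predicted places to within about 1.5 mm. The spent top sits at (.5347,-.1222). In view mc one fresh cartridge has been knocked next to the amber bottle: its disc is at (328,147) and the bottle at (330,102). My orange threshold was too strict, so I'll fix it on the saved pictures.

```bash
python3 - <<'E'
import pickle
from h import *
S=pickle.load(open("M.pkl","rb"))
print(hsv(S["c"])[147,328],hsv(S["c"])[90,240],hsv(S["c"])[100,262],hsv(S["c"])[165,250])
E
sed -i 's/(V>175)/(V>185)/; s/(H>=6)&(H<=18)&(S>170)/(H>=6)\&(H<=18)\&(S>170)/' h.py; sed -n '/def discs/,$p' h.py | head -8
```

```text
[ 12 215 152] [ 13 228 151] [ 0 13 19] [ 13 211  75]
def discs(s,col):
    """bright flat top discs of cartridges: centre of fitted ellipse, size"""
    h=hsv(s); H,S,V=h[...,0],h[...,1],h[...,2]
    m=((H>=6)&(H<=18)&(S>170)&(V>185)) if col=="orange" else ((H>=40)&(H<=95)&(S>60)&(V>30))
    m=cv2.morphologyEx(m.astype(np.uint8),2,np.ones((3,3))); out=[]
    for c in cv2.findContours(m,0,2)[0]:
        x,y,w,hh=cv2.boundingRect(c)
        if cv2.contourArea(c)<150 or len(c)<6 or x<2 or y<2 or x+w>637: continue
```

```bash
sed -i 's/(V>185)/(V>115)/' h.py
cat >> h.py <<'E'
def oranges(s,z=.062):
    out=[]
    for c,e,f in discs(s,"orange"):
        d=np.linalg.norm(plane(s,c+[e.mean()/2,0],z)-plane(s,c-[e.mean()/2,0],z)); P=plane(s,c,z)
        if P[1]>.1 and d>.015: out.append((P,d,c,f))
    return out
E
python3 - <<'E'
import pickle
from h import *
S=pickle.load(open("M.pkl","rb"))
A,B=oranges(S["c"]),oranges(S["d"])
for P,d,c,f in A:
    q=min(B,key=lambda b:np.linalg.norm(b[0]-P)); X,e=tri((S["c"],c),(S["d"],q[2]))
    print(P.round(4),"dia",round(d,4),round(f,2),"| d:",q[0].round(4),round(q[1],4),"tri",X.round(4),round(e,4))
E
```

```text
[0.427  0.2848 0.062 ] dia 0.0318 0.96 | d: [0.4271 0.2849 0.062 ] 0.0313 tri [0.4269 0.285  0.0609] 0.0
[0.4661 0.1874 0.062 ] dia 0.0318 0.95 | d: [0.4604 0.1859 0.062 ] 0.0238 tri [0.4653 0.189  0.0812] 0.0021
[0.5077 0.3766 0.062 ] dia 0.0222 0.92 | d: [0.5086 0.3772 0.062 ] 0.0222 tri [0.5083 0.379  0.0573] 0.0003
[0.5208 0.2711 0.062 ] dia 0.0329 0.96 | d: [0.5236 0.2724 0.062 ] 0.0294 tri [0.523  0.2733 0.0501] 0.001
```

The heights check out: B's top triangulates to 0.061 m. The disc sizes separate the cartridges: 32 mm for the right size and 22 mm for the narrow one. Spent cartridge first, into the tray.

```bash
cat > pp.py <<'E'
from h import *; from unlock import st
G=.053; BAYS=[(.5376,-.2021),(.5355,-.1221),(.5334,-.0421)]; BY=141.5
def pick(x,y,zb,yaw,squeeze=15,up=.41):
    z=zb+G+.163
    r.reach([x,y,max(z+.07,.34)],down(yaw)); r.servo_line([x,y,z],speed=.15)
    r.grab(squeeze); st("pick"); ok=abs(r.sense()["opening"]-.045)<.004
    r.servo_line([x,y,up],speed=.2); return ok
def place(x,y,zb,yaw,up=.41):
    z=zb+G+.163
    r.reach([x,y,up],down(yaw)); r.servo_line([x,y,z+.03],speed=.18)
    f0=r.sense()["contact_force"][2]
    for dz in (.024,.018,.012,.008,.005,.003,.001,0.):
        r.servo_line([x,y,z+dz],speed=.06); f=r.sense()["contact_force"]
        if f[2]-f0>12: print("touch at",dz,f.round(1)); break
    st("place"); r.let_go(); r.servo_line([x,y,z+.08],speed=.18); r.servo_line([x,y,up],speed=.25)
E
python3 - <<'E'
from pp import *
assert pick(*BAYS[1],.020,BY,)
place(.473,-.406,.0035,BY)
r.reach([.40,.20,.42],down(0)); r.wait(.1); s=snap("wrist","n1")
for P,d,c,f in oranges(s): print(P.round(4),round(d,4))
print(r.sense()["clock"])
E
```

```text
pick 61.2 op 0.0444 gf 15.0 F [ 1.4 -0.4 -0. ] T [-0.01 -0.11 -0.03] p [ 0.5355 -0.1221  0.236 ]
place 66.4 op 0.0449 gf 15.0 F [-0.2  0.7 -0.5] T [ 0.01 -0.11  0.01] p [ 0.473  -0.406   0.2194]
[0.4271 0.2848 0.062 ] 0.0317
[0.4662 0.1873 0.062 ] 0.0318
[0.5076 0.3766 0.062 ] 0.022
[0.5207 0.271  0.062 ] 0.0329
71.5417
```

Run:
```python
from pp import *
assert pick(.4658,.1875,0.0,180); place(*BAYS[0],.0205,BY); print(r.sense()["clock"])
r.reach([.42,.25,.42],down(0)); r.wait(.1); s=snap("wrist","n2")
for P,d,c,f in oranges(s): print(P.round(4),round(d,4))
r.reach([.44,-.155,.44],down(0)); s=snap("wrist","n3")
for P,d,c,f in [(plane(s,c,.082),e,c,f) for c,e,f in discs(s,"orange")]: print("in",P.round(4),d.round(1))
print(r.sense()["clock"])
```

```text
pick 76.0 op 0.045 gf 15.0 F [ 0.2 -0.4  0.6] T [ 0.06 -0.11 -0.03] p [0.4658 0.1875 0.216 ]
place 81.5 op 0.0448 gf 15.0 F [-0.1  1.2  0.1] T [ 0.3  -0.09  0.02] p [ 0.5376 -0.202   0.2364]
83.425
[0.4271 0.2849 0.062 ] 0.0315
[0.5084 0.377  0.062 ] 0.0226
[0.5211 0.2715 0.062 ] 0.0324
in [ 0.5378 -0.2026  0.082 ] [32.7 34.8]
87.9417
```

```bash
python3 -c "
import cv2,numpy as np
a=cv2.imread('pics/n2.png')[0:270];b=cv2.imread('pics/n3.png')[0:270]
cv2.imwrite('pics/nn.png',np.vstack([a,b]))"
```

```text
(no output)
```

View pics/nn.png

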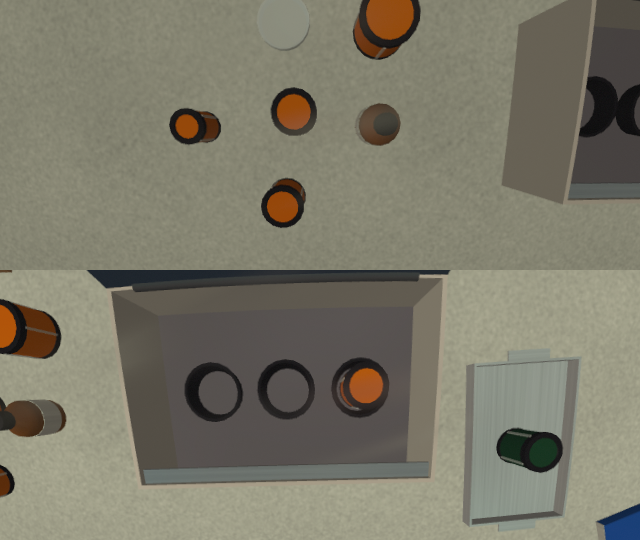

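The first fresh cartridge stands home in bay0, with its top at (.5378,-.2026) for z = 0.082. The spent one stands in the tray at about (530,180) in n3, and the amber bottle is undisturbed. The other two fresh ones are next.

Run:
```python
from pp import *
assert pick(.5213,.2713,0.0,180); place(*BAYS[1],.0205,BY)
r.reach([.40,.24,.42],down(0)); r.wait(.1); s=snap("wrist")
c=[o for o in oranges(s) if abs(o[1]-.0318)<.002 and np.linalg.norm(o[0][:2]-[.427,.285])<.08]; print(len(c),c[0][0],c[0][1])
assert pick(c[0][0][0],c[0][0][1],0.0,180); place(*BAYS[2],.0205,BY)
S=[]
for y in (-.09,-.155):
    r.reach([.44,y,.44],down(0)); r.wait(.1); s=snap("wrist",f"q{y}"); S.append((s,sorted([d for d in discs(s,"orange") if plane(s,d[0],.082)[1]<.03],key=lambda d:d[0][0])))
    for c,e,f in S[-1][1]: print(c.round(1),plane(s,c,.082).round(4),e.round(1))
if len(S[0][1])==len(S[1][1]): 
    for a,b in zip(S[0][1],S[1][1]): print(tri((S[0][0],a[0]),(S[1][0],b[0])))
print(r.sense()["clock"])
```

```text
pick 91.6 op 0.0449 gf 15.0 F [0.3 0.3 0.2] T [ 0.11 -0.07 -0.02] p [0.5213 0.2714 0.216 ]
place 97.2 op 0.0448 gf 15.0 F [-0.7 -0.  -0.7] T [ 0.01 -0.11 -0.02] p [ 0.5355 -0.1221  0.2364]
1 [0.42720567 0.28500798 0.062     ] 0.031895887496154775
pick 106.3 op 0.0449 gf 15.0 F [ 0.3 -0.   0.1] T [ 0.11 -0.11  0.01] p [0.4272 0.285  0.216 ]
place 111.6 op 0.045 gf 15.0 F [-0.  -0.6 -0.9] T [ 0.01 -0.11 -0.02] p [ 0.5334 -0.0421  0.2364]
[267.4 120. ] [ 0.533  -0.0428  0.082 ] [32.8 34.5]
[349.6 117.6] [ 0.5352 -0.1226  0.082 ] [33.  34.7]
[405.6 123.1] [ 0.5305 -0.1776  0.082 ] [14.4 24.8]
[431.1 115.8] [ 0.5377 -0.2022  0.082 ] [32.2 35.1]
[202.1 120.8] [ 0.533  -0.0431  0.082 ] [32. 35.]
[283.  117.7] [ 0.5352 -0.1227  0.082 ] [32.9 34.9]
[365.3 115. ] [ 0.5378 -0.2025  0.082 ] [33.  34.8]
116.25
```

All three fresh cartridges stand home: top centres agree in both views at z = 0.082, within 1 mm of the sockets. To close the panel I'll pull it forward by the back of the handle bar to about 42°, then grip the handle and lower it gently.

```bash
cat > close.py <<'E'
from h import *; from unlock import st
o=orient(Ro.from_euler('x',180,degrees=True))
def pull(th,dx=0.,dz=0.):
    t=np.radians(th); n=np.array([np.sin(t),0,np.cos(t)]); u=np.array([-np.cos(t),0,np.sin(t)])
    X=np.array([HX,0,HZ])+.150*u+.034*n
    return wl(X+[.015+dx,0,-.013+.182+dz]).tolist()
P=[pull(106,.018,.09),pull(106,.018)]+[pull(t) for t in range(106,41,-4)]
if any(r.inverse_kinematics(p,o) is None for p in P): raise SystemExit([i for i,p in enumerate(P) if r.inverse_kinematics(p,o) is None])
r.grab(10); r.reach([.56,-.12,P[0][2]],o); r.servo_line(P[0],o,speed=.2); r.servo_line(P[1],o,speed=.15); st("behind")
for i,p in enumerate(P[2:]):
    r.servo_line(p,o,speed=.08)
    if i%4==0: st(106-4*i)
r.servo_line(pull(42,.025),o,speed=.12); r.servo_line(pull(42,.025,.12),o,speed=.2); r.let_go(); st("free")
s=snap("scene","cl")
for th in (36,42,48):
    t=np.radians(th); print(th,[proj(s,wl(np.array([HX,y,HZ])+.177*np.array([-np.cos(t),0,np.sin(t)]))).round(0) for y in (.145,-.145)])
cv2.imwrite("pics/clc.png",cv2.resize(s["frame"][100:340,150:450,::-1],(600,480)))
E
python3 close.py
```

```text
behind 120.0 op 0.0006 gf 0.0 F [ 0.6 -0.2  0.9] T [ 0.01  0.07 -0.01] p [ 0.7299 -0.1174  0.4158]
106 120.3 op 0.0002 gf 0.0 F [-0.   0.2 -0.2] T [ 0.05 -0.03  0.04] p [ 0.7123 -0.1179  0.4157]
90 121.5 op 0.0006 gf 0.0 F [0.7 0.3 0.2] T [-0.    0.04 -0.03] p [ 0.6723 -0.119   0.4289]
74 122.6 op 0.0002 gf 0.0 F [ 0.3 -0.6  0.3] T [ 0.03  0.02 -0.03] p [ 0.6298 -0.1201  0.4325]
58 123.7 op 0.0003 gf 0.0 F [ 0.1 -0.7  0.8] T [-0.    0.   -0.05] p [ 0.5878 -0.1212  0.4242]
42 124.9 op 0.0005 gf 0.0 F [ 0.  -0.2  0.7] T [ 0.05 -0.03  0.03] p [ 0.5498 -0.1222  0.4046]
free 127.3 op 0.0879 gf 0.0 F [ 0.2 -0.   0.6] T [ 0.04 -0.08  0.04] p [ 0.5748 -0.1215  0.5246]
36 [array([348., 163.]), array([217., 133.])]
42 [array([347., 160.]), array([214., 130.])]
48 [array([345., 159.]), array([211., 129.])]
```

View pics/clc.png

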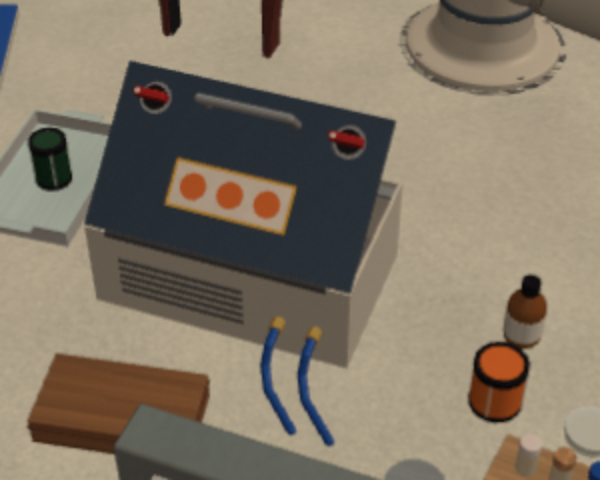

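The panel's top edge is at (215,131) to (347,160), which matches 42°. Now I'll grip the handle and lower the panel slowly.

```bash
cat > close2.py <<'E'
from h import *; from unlock import st
p,o=grip_pose(42,.08); r.reach(p,o); p,o=grip_pose(42); r.servo_line(p,o,speed=.12); r.grab(20); st("grab")
for th in list(range(38,5,-4))+[4,2,1,0]:
    p,o=grip_pose(th); r.servo_line(p,o,speed=.05 if th>6 else .025)
    if th in(38,22,6,2,1,0): st(th)
r.wait(.2); st("shut")
p0=r.sense()["tcp_pos"].tolist()
r.let_go(); r.servo_line([p0[0],p0[1],.37],speed=.15)
for y in (-.07,-.18):
    r.reach([.42,y,.40],down(0)); r.wait(.1); s=snap("wrist",f"z{y}"); T=panel_things(s)
    for m in T["red"]: print([np.round(q,1) for q in m],[plane(s,p,.1375).round(4)[:2] for p in cv2.boxPoints(m)])
    print([ (p.tolist(),plane(s,p,.114).round(4)[:2].tolist()) for p in cv2.approxPolyDP(T["hull"],6,True)[:,0]])
print(r.sense()["clock"])
E
python3 close2.py
```

```text
grab 130.9 op 0.0091 gf 20.0 F [-6.1 -0.3  2.3] T [-0.1   0.54 -0.02] p [ 0.6434 -0.1197  0.3572]
38 131.4 op 0.0093 gf 20.0 F [-2.7 -0.5  6. ] T [-0.06  0.69  0.04] p [ 0.6263 -0.1201  0.3583]
22 133.4 op 0.0091 gf 20.0 F [-7.   0.4  5.1] T [ 0.06  1.17 -0.03] p [ 0.558  -0.122   0.3486]
6 135.7 op 0.009 gf 20.0 F [-7.6 -0.1  3. ] T [0.01 1.06 0.04] p [ 0.4948 -0.1236  0.3206]
2 136.7 op 0.0097 gf 20.0 F [-7.2  0.9  1.3] T [-0.02  0.91  0.02] p [ 0.4804 -0.124   0.3108]
1 137.0 op 0.0094 gf 20.0 F [-7.3  0.1  4.5] T [0.05 0.94 0.02] p [ 0.4769 -0.1241  0.309 ]
0 137.3 op 0.0096 gf 20.0 F [-9.5  1.5 14.2] T [ 0.31  1.52 -0.01] p [ 0.4736 -0.1241  0.3089]
shut 137.5 op 0.0091 gf 20.0 F [-9.4  2.4 14.3] T [ 0.32  1.49 -0.03] p [ 0.4736 -0.1241  0.309 ]
[array([245. , 169.5]), array([13., 46.]), np.float64(90.0)] [array([ 0.4806, -0.0024]), array([ 0.4804, -0.0358]), array([ 0.4711, -0.0354]), array([ 0.4712, -0.0017])]
[array([522.5, 164. ]), array([53., 12.]), np.float64(-0.0)] [array([ 0.4764, -0.203 ]), array([ 0.4851, -0.2017]), array([ 0.4859, -0.2427]), array([ 0.4771, -0.2444])]
[([577, 0], [0.6006, -0.2628]), ([549, 199], [0.4504, -0.2662]), ([206, 206], [0.4436, 0.0204]), ([184, 0], [0.5944, 0.0239])]
[array([100.5, 171.7]), array([12.2, 42.9]), np.float64(87.7)] [array([ 0.4797, -0.0023]), array([ 0.4803, -0.0363]), array([ 0.4714, -0.0352]), array([ 0.4706, -0.0009])]
[array([381.5, 162.5]), array([13., 47.]), np.float64(90.0)] [array([ 0.4856, -0.2098]), array([ 0.4858, -0.2437]), array([ 0.4765, -0.2444]), array([ 0.4763, -0.2101])]
[([434, 0], [0.5946, -0.2637]), ([422, 198], [0.4505, -0.2665]), ([81, 206], [0.4443, 0.0198]), ([66, 134], [0.5035, 0.021]), ([104, 105], [0.5244, -0.015]), ([319, 0], [0.5931, -0.1817])]
141.6417
```

The panel is shut: 14 N of end contact, and the wings and panel corners are back at their original pixels. Now I'll lock both fasteners, slipping up off each wing with a light grip because the fingers cannot open beside the handle.

```bash
cat > lock.py <<'E'
from h import *; from unlock import st
for (x,y) in ((.4810,-.2277),(.4755,-.0180)):
    z=.307
    r.reach([x,y,.37],down(92)); r.servo_line([x,y,z],speed=.12); r.grab(12); st("grab")
    for a in (70,47,24,8,-1): r.reach([x,y,z],down(a))
    st("turned"); r.reach([x,y,z],down(1.5)); r.grab(3); st("light"); r.servo_line([x,y,z+.05],speed=.08); r.let_go(); r.servo_line([x,y,.39],speed=.2)
for y in (-.02,-.227):
    r.reach([.42,y,.40],down(0)); r.wait(.1); s=snap("wrist",f"L{y}"); T=panel_things(s)
    for m in T["red"]: print([np.round(q,1) for q in m],[plane(s,p,.1375).round(4)[:2] for p in cv2.boxPoints(m)])
    for d in T["dots"]: print(" dot",np.round(d,1),plane(s,d,.1375).round(4))
print(r.sense()["clock"])
E
python3 lock.py; python3 -c "
import cv2,numpy as np
a=cv2.imread('pics/L-0.02.png')[60:280];b=cv2.imread('pics/L-0.227.png')[60:280]
cv2.imwrite('pics/LL.png',np.vstack([a,b]))"
```

```text
grab 144.9 op 0.0089 gf 12.0 F [-0.1 -0.1 -0. ] T [ 0.02 -0.11 -0.12] p [ 0.481  -0.2277  0.307 ]
turned 147.0 op 0.0093 gf 12.1 F [-4.2  4.2  1. ] T [0.64 0.75 0.22] p [ 0.4809 -0.2275  0.307 ]
light 147.5 op 0.0086 gf 3.0 F [-3.   3.8  1.8] T [0.64 0.69 0.04] p [ 0.481  -0.2275  0.307 ]
grab 152.9 op 0.0087 gf 12.0 F [ 1.  -0.6 -0.6] T [ 0.02 -0.17 -0.11] p [ 0.4755 -0.018   0.307 ]
turned 154.9 op 0.0094 gf 12.1 F [-4.7  2.4  1.4] T [0.55 0.84 0.18] p [ 0.4753 -0.0176  0.3069]
light 155.4 op 0.0088 gf 3.0 F [-4.3  3.5  1.5] T [0.61 0.76 0.06] p [ 0.4754 -0.0176  0.3069]
[array([312.8, 169.9]), array([46.2, 11.9]), np.float64(87.5)] [array([ 0.4917, -0.0131]), array([ 0.4921, -0.0215]), array([ 0.459, -0.023]), array([ 0.4586, -0.0143])]
[array([583.3, 165. ]), array([25. , 45.8]), np.float64(9.0)] [array([ 0.4658, -0.2112]), array([ 0.4992, -0.2098]), array([ 0.4971, -0.2305]), array([ 0.4631, -0.2326])]
 dot [588.9 182.2] [ 0.4687 -0.2286  0.1375]
 dot [313.5 187. ] [ 0.4633 -0.0184  0.1375]
[array([ 46.9, 172.7]), array([44.2,  9.3]), np.float64(82.4)] [array([ 0.4917, -0.0186]), array([ 0.4924, -0.0264]), array([ 0.4593, -0.0238]), array([ 0.4584, -0.0157])]
[array([318.7, 163. ]), array([46.2, 11.8]), np.float64(87.8)] [array([ 0.497 , -0.2229]), array([ 0.4973, -0.2313]), array([ 0.4644, -0.2329]), array([ 0.4641, -0.2242])]
 dot [319.4 179.9] [ 0.4687 -0.2284  0.1375]
 dot [ 46.9 189.2] [ 0.4631 -0.0183  0.1375]
159.3333
```

View pics/LL.png

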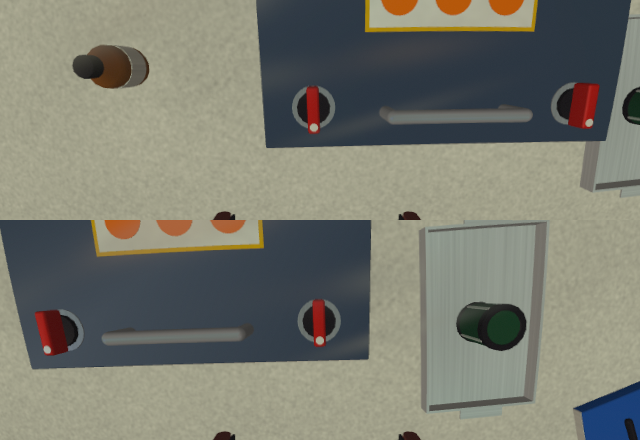

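Both wings lie across the front edge with the dots forward, at about 2.5° in the world frame and so within 1° of locked. The panel is down, and the spent cartridge stands in the tray at (490,105 in the lower crop).

```bash
python3 -c "
from h import *
s=snap('top')
for c,st in blobs(mask(s,'orange'),15): print(c.round(1))
print(r.hand_in())"
```

```text
[236.  246.9]
[340.5 267. ]
[357.4 266.7]
[373.8 266.6]
[157.7 285. ]
the job is handed in; nothing more can be done
None
```

The job is handed in at about 160 s: the one spent cartridge is in the tray, all three 45 mm fresh ones are home in their sockets, the panel was lowered shut without slamming, both fasteners are locked, and the narrow and wide cartridges did not move.

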